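# Open the plate feeder's hood and load two white well plates into its chute, wells up

### The arm

A 7-joint arm with a two-finger parallel gripper is mounted at the origin on a cart in front of the work surface, level with it; the furniture and walls round the work are solid. World frame = base frame: x ahead of the robot, y to its left, z up, the work surface at z = 0. Lengths are in m, angles in rad, forces in N, time in s.
With the tool pointing down it reaches from about 0.35 to 0.9 m from the base axis. Payload 19.9 kg.
Tool frame: the origin (TCP) lies between the finger pads; the fingertips stand 14 mm ahead of it and the grasp point (between the pads) lies 5 mm behind it; z points along the fingers, y is the line along which they close (so a half turn about z gives the same grasp; the last joint's range is limited). The gripper opens to 85 mm and grips with 20 to 120 N. Pads are 22 mm wide; open, the fingers measure 114 mm over their backs; the gripper's body (76 mm by 85 mm) begins 54 mm behind the grasp point. The pads swing forward as they close: fully open they stand 13 mm farther back than shut.
Start: joints at [1.165, 0.417, -0.01, 1.614, 0.005, 1.111, -0.053], TCP at [0.222, -0.584, 0.245] pointing down, gripper open.
Joint ranges: [-2.81, 2.81], [-0.39, 2.02], [-1.27, 1.25], [0.06, 2.57], [-1.19, 4.33], [0.19, 2], [-2.82, 2.82]. Speed limits (rad/s): [1.89, 1.89, 2.39, 2.39, 3.01, 3.01, 3.01].

### API

Orientations are given as a unit quaternion [x, y, z, w].
In Python, from station import readout, cams, order gives the robot as it stands. The module is installed in compiled form; this text tells all that it offers.
- The arm moves only by the tool carry_out, never from a script. Its argument "increments" is one flat list of numbers, 5 for each row, row after row: the shift along the tool's x, y, z in m, then the turn about the tool's z in degrees, then the finger opening in m, from 0 to 0.0854. In form: [x, y, z, turn, grip, x, y, z, turn, grip, ...]. A call has 1 to 20 rows; each row is the pose to reach, as a shift and turn from the pose commanded when the call began, along the tool's axes at that moment; what a row does not reach only later rows make up. A row lasts 1/10 s, in which the tool goes at most 50 mm and 8.59 degrees, less where a joint would pass 70% of its speed; a pose out of reach is approached as far as the arm can. A call with a gripper value outside its range is refused whole. The fingers move at their own pace and stop on an object; "force" is the grip in N (left out, the last holds). Time passes only in rows, so rows that repeat a pose let the fingers close. It gives the time, the measured TCP pose, the force, the opening and the grip force at its end, in the units of the state.
- readout.sense(): the state, without advancing time (a new reading comes with each control period).
- cams.read_camera(name): name is "scene" or "side" or "wrist"; returns a dict with "img" (400x640x3 uint8, blue, green, red), "fx", "fy", "cx", "cy" (pixels), "R" (3x3) and "t" (3): a world point X has camera coordinates R X + t; the wrist camera has in their place "hand_eye" (4x4, takes a point from camera to tool coordinates, whose origin is the TCP and whose axes are the flange's). Camera axes: x right, y down, z forward; pixel columns grow to the right and rows downward; lengths in m; the calibration is good to about 2 mm. A picture is of the moment at which its call begins: read the wrist's pose just before it. There is no depth.
- order.close_job(): hands the job in; it is judged then, once.
The state is a dict: "t": time; "joint_pos": joint angles; "joint_velocities": joint speeds; "joint_efforts": joint torques, N m; "ee_pos": TCP position; "eef_rot": TCP orientation; "ft_force": force on the tool from outside, world axes, zero at the start; "torque": the same for the moment, N m; "opening": finger opening in m; "grip_force": force on a finger pad.
Only numpy, scipy, OpenCV 4.12 (cv2) and the standard library are available. Lean on these libraries where they do the work, as an engineer would, in place of code of your own. Each camera call takes 0.05 s, during which the arm holds its last target. There are 200 camera calls.

### The job

Lift the clear hood of the plate feeder by its black bar and swing it back past the over-centre point of its spring, so that it stays open when you let go. Then load the two white well plates one at a time: stand each on its long edge on the loading ledge at the top of the chute, let go of it, then tip it over into the chute so that it slides down and comes to rest flat on the bed with its open wells up. Leave the black plate standing in the rack, do not drop a plate on the bench, and do not shift or knock over the bottle or the beaker.

Things in the scene. Friction and masses are not known exactly. Their poses are not given: they have to be found in the camera images.
- feeder: gravity plate feeder, fixed; white, on a grey base (x -89..101, y -140..140 mm). Origin: bench level under its middle; -x front. Inside, from -y (uphill) to +y: back wall y -125..-119 up to z 134; flat ledge z 112, y -119..-85; bed falling 20 degrees, 200 mm long (two plates), slippery; stop 28 mm high. Channel x -70.5..70.5 mm between side walls up to z 145, clear in front
- ledge (a point): middle of the loading ledge, on its surface (feeder x 0, y -101, z 112 mm); axes as feeder. Ledge y -18..16 mm; the walls beside it flare 4 mm outwards above 12 mm. A plate is stood here, length along x, OPEN WELLS FACING -y (uphill, to the back wall); pushed lightly at its top towards +y it tips over its bottom edge, drops on the bed underside down and slides to the stop
- chute (a point): top edge of the bed, mid-width (feeder x 0, y -85, z 112 mm). Axes of the bed: y down the slope, z square out of the bed (20 degrees from vertical), x as feeder. A loaded plate's centre is 7.2 mm above the bed, at y 157 mm when at the stop; the second lies against it at y 72 mm
- hood (a joint): hood angle, rad: 0 shut (start), 1.9 fully open (stop). Clear 246 x 160 mm panel in a blue frame with an 18 mm front skirt, 0.35 kg, hinged along the back wall. A spring strut and its weight press it shut below about 1.2 rad (up to 4 N at the bar); beyond about 1.3 rad the spring throws it open to 1.9 and holds it
- hood_handle (a point): middle of the black bar at the hood's front, 10 mm thick, 110 mm long, parallel to the hinge, a stem at each end, 30 mm free between bar and skirt, nothing below it down to the bench. Shut: 146 mm above the bench, 198 mm in front of the hinge. It turns with the hood and can roll between finger pads
- hood_hinge (a point): point of the hinge axis level with the bar's middle (feeder x 80, y 0, z 148 mm), fixed; axes as feeder, the hinge axis is y. The bar goes round it at 198 mm radius, up and then back, away from the robot
- rack: white rack with steel wire hoops, fixed, 160 (x) x 150 (y) mm. Origin: bench level under its middle. Slots across it at x -50, 0, +50 mm; in each a plate stands on the floor at z 8 mm, length along y, 2 mm loose between hoops 42 mm high; side rails at y +-71, 22 mm high. Plate tops at z 93.5 mm
- plate_a: white 24-well plate, 127.8 x 85.5 x 14.4 mm, 80 g, standing on a long edge in some rack slot. Origin: middle of the edge it stands on; z up while it stands, y along its 127.8 mm length, x through its thickness (+-7.2), pointing out of the face with the OPEN WELLS; -x face is the closed underside. In the rack its wells face the rack's +x
- plate_b: white 24-well plate, 127.8 x 85.5 x 14.4 mm, 80 g, standing on a long edge in some rack slot. Origin: middle of the edge it stands on; z up while it stands, y along its 127.8 mm length, x through its thickness (+-7.2), pointing out of the face with the OPEN WELLS; -x face is the closed underside. In the rack its wells face the rack's -x
- plate_a_center (a point): centre of the plate's outline and thickness (42.75 mm up from the edge it stands on); axes as its body
- plate_b_center (a point): centre of the plate's outline and thickness (42.75 mm up from the edge it stands on); axes as its body
- plate_black: black plate of the same size and axes; stays in the rack
- bottle: bottle with a blue cap, 72 mm across, 158 mm high, loose; origin in the middle of its underside. Bystander between rack and feeder
- beaker: clear 250 ml glass beaker, 93 mm across with its spout, 120 mm high, loose; origin in the middle of its underside. Bystander in front

How it is judged:
By the outcome, as a careful person would: the job done as asked, in the order asked, and still so for the second after the job is handed in, with the robot touching nothing.
It also fails if it takes over 72 s, if anything falls off the work surface, if the arm or the gripper's body presses on something with over 40 N, if the wrist force passes 120 N, or if a joint passes its speed limit or range.

## Working session

There is one attempt and no reset: what is moved stays moved. The work goes in short steps, Python scripts to look and compute and a tool call to move; the robot and the scene stay as the last step left them, time stands still between calls to the robot, and variables do not carry over. Pictures are saved under pics/ and viewed, at most 10 in all, crops included, and the job is handed in when it is done.

Besides the shell and the picture viewer there is one more tool, called after "Emit:" as name(argument=value, ...), one argument or row to a line, values as JSON. carry_out: Moves the arm, as the interface text tells. Its arguments: {"type":"object","properties":{"increments":{"type":"array"},"force":{"type":"number"}},"required":["increments"]}

```bash
mkdir -p pics
python3 - <<'E'
from station import readout,cams
import cv2,json
s=readout.sense()
print({k:(v if not hasattr(v,'tolist') else v.tolist()) for k,v in s.items()})
import numpy as np
for n in("scene","side","wrist"):
    c=cams.read_camera(n); cv2.imwrite(f"pics/{n}0.png",c["img"])
    print(n,{k:np.round(np.array(v),4).tolist() for k,v in c.items() if k!="img"})
E
```

```text
{'t': 0.0, 'joint_pos': [1.1655095726261948, 0.4179910742379505, -0.010311755170565824, 1.6141929007422589, 0.004725988324095631, 1.1106914358711302, -0.05302193458922309], 'joint_velocities': [7.664480598350388e-05, 0.0002258700193639418, -0.0012100864460696562, 0.0011758435854807765, -0.0007166858291858865, 4.529160207455469e-05, 0.0011640686696784486], 'joint_efforts': [0.0008202313256333582, -86.44662380218506, 0.6791307404637337, -43.491350412368774, 0.019132114830426872, 0.007426105148624629, 4.344718036008999e-05], 'ee_pos': [0.22225348712359452, -0.5837849404407598, 0.2446416820204703], 'eef_rot': [0.98350222609357, 0.18089492715064825, -0.00016891653422611852, -0.000606685551695012], 'ft_force': [-0.753890476892474, 0.2551125431675359, 0.03557164421929311], 'torque': [-0.00047189386415297913, 0.02855699877431653, 0.04373323538733146], 'grip_force': 0.0, 'opening': 0.08535457424504934}
scene {'fx': 366.4728, 'fy': 366.4728, 'cx': 315.4188, 'cy': 204.3925, 'R': [[-0.5921, -0.8057, -0.0181], [-0.488, 0.3764, -0.7876], [0.6413, -0.4575, -0.616]], 't': [0.2683, 0.3534, 0.5987]}
side {'fx': 453.0747, 'fy': 453.0747, 'cx': 320.5975, 'cy': 196.7598, 'R': [[-0.9463, -0.3233, -0.0035], [-0.1491, 0.4461, -0.8824], [0.2869, -0.8345, -0.4704]], 't': [0.4889, 0.2101, 1.0371]}
wrist {'fx': 347.1022, 'fy': 347.1022, 'cx': 327.2733, 'cy': 201.1681, 'hand_eye': [[-0.0002, -0.9448, -0.3276, 0.0848], [1.0, -0.0003, 0.0002, 0.0002], [-0.0003, -0.3276, 0.9448, -0.1284], [0.0, 0.0, 0.0, 1.0]]}
```

View pics/scene0.png

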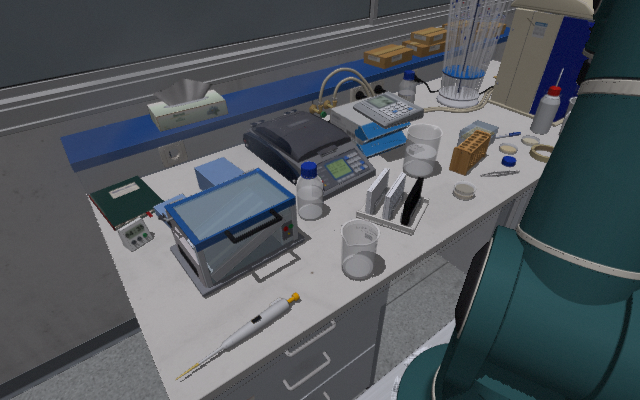

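View pics/side0.png

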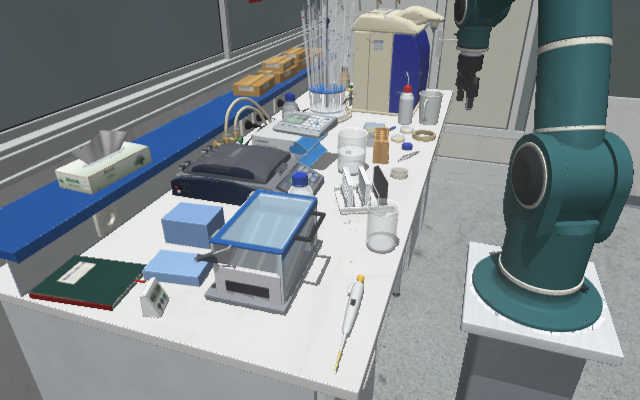

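The scene view shows the feeder around (235,230) with its bar near (257,225), and the rack around (395,205) with two white plates at the left and the black one at the right, bottle at (311,190) and beaker at (360,250). The side view shows the same layout. Next I enlarge both for point picking.

Run:
```python
import cv2,numpy as np
a=cv2.imread("pics/scene0.png");b=cv2.imread("pics/side0.png")
def t(i,x,y,w,h,k): return cv2.resize(i[y:y+h,x:x+w],None,fx=k,fy=k,interpolation=cv2.INTER_CUBIC)
# top: feeder ; bottom: rack
m=np.zeros((600,800,3),np.uint8)
m[:300,:400]=0
A=t(a,160,160,160,130,2.5);m[:325,:400]=A
B=t(b,190,180,160,130,2.5);m[:325,400:]=B
C=t(a,340,160,100,68,4);m[326:598,:400]=C
D=t(b,325,155,100,68,4);m[326:598,400:]=D
cv2.imwrite("pics/mos.png",m)
```

```text
(no output)
```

View pics/mos.png

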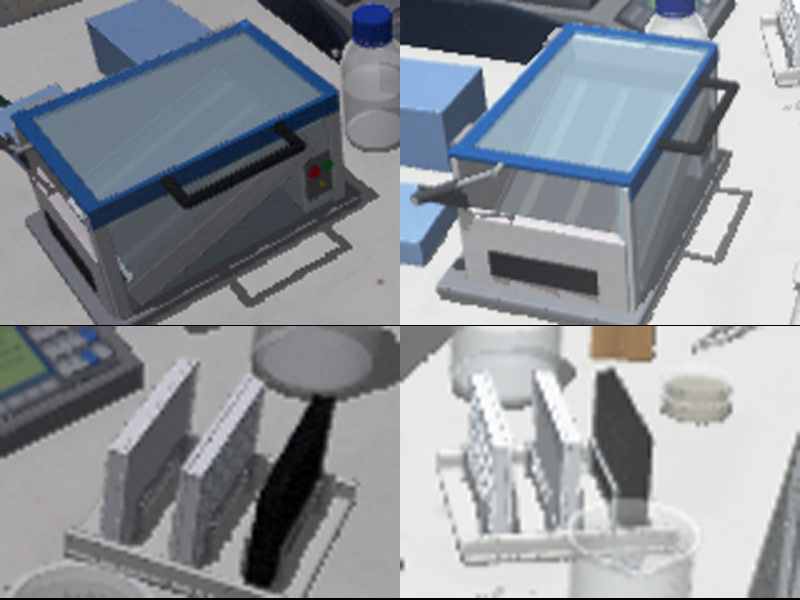

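The mosaic shows the handle bar ends, hood corners and rack plates clearly. The left white plate's wells face left and the middle plate's wells face right. Triangulating.

```bash
cat > h.py <<'E'
import numpy as np,cv2
from station import readout,cams
from scipy.spatial.transform import Rotation as Ro
def P(c):
    K=np.array([[c['fx'],0,c['cx']],[0,c['fy'],c['cy']],[0,0,1.]])
    return K@np.c_[np.array(c['R']),np.array(c['t'])]
def Pw(c,s):  # wrist projection
    T=np.eye(4);T[:3,:3]=Ro.from_quat(s['eef_rot']).as_matrix();T[:3,3]=s['ee_pos']
    M=np.linalg.inv(T@np.array(c['hand_eye']))
    return P(dict(c,R=M[:3,:3],t=M[:3,3]))
def tri(P1,P2,a,b):
    X=cv2.triangulatePoints(P1,P2,np.array(a,float).T,np.array(b,float).T);return (X[:3]/X[3]).T
def pj(Pm,X):
    x=np.c_[X,np.ones(len(X))]@Pm.T;return x[:,:2]/x[:,2:]
def onplane(Pm,uv,z):
    out=[]
    for u,v in uv:
        A=np.array([Pm[0]-u*Pm[2],Pm[1]-v*Pm[2]])
        out.append(np.r_[np.linalg.solve(A[:,:2],-A[:,2]*z-A[:,3]),z])
    return np.array(out)
def st():
    s=readout.sense();print('t',round(s['t'],2),'p',np.round(s['ee_pos'],4),'yaw',np.round(Ro.from_quat(s['eef_rot']).as_euler('xyz',degrees=True),2),'f',np.round(s['ft_force'],1),'open',round(s['opening'],4),'g',round(s['grip_force'],1),'q',np.round(s['joint_pos'],2));return s
E
python3 - <<'E'
from h import *
a=P(cams.read_camera("scene"));b=P(cams.read_camera("side"))
f1=lambda l:[(160+x/2.5-.3,160+y/2.5-.3) for x,y in l]
f2=lambda l:[(190+(x-400)/2.5-.3,180+y/2.5-.3) for x,y in l]
r1=lambda l:[(340+x/4-.4,160+(y-326)/4-.4) for x,y in l]
r2=lambda l:[(325+(x-400)/4-.4,155+(y-326)/4-.4) for x,y in l]
print("bar +y,-y, hood fl fr br bl")
X=tri(a,b,f1([(184,199),(300,147),(90,217),(337,92),(247,20),(12,115)]),f2([(698,147),(733,86),(630,183),(718,43),(570,25),(453,152)]))
print(X.round(4))
print("plates L near far, M near far, B near? far")
Y=tri(a,b,r1([(117,454),(190,361),(195,472),(256,379)]),r2([(503,441),(483,372),(571,441),(544,371)]))
print(Y.round(4))
print("mono z=.0935",onplane(a,r1([(117,454),(190,361),(195,472),(256,379),(326,398)]),.0935).round(4))
print(onplane(b,r2([(503,441),(483,372),(571,441),(544,371)]),.0935).round(4))
# bottle cap, beaker
print(onplane(a,[(308.5,168)],.158),onplane(b,[(300,180)],.158),onplane(a,[(360,231)],.12),onplane(b,[(382,210)],.12))
for p,q in [(X[1],X[0]),(X[3],X[2]),(X[4],X[5]),(X[3],X[4])]: d=q-p;print(np.degrees(np.arctan2(d[1],d[0])),np.linalg.norm(d))
E
```

```text
bar +y,-y, hood fl fr br bl
[[0.4805 0.1804 0.1484]
 [0.4866 0.0682 0.1435]
 [0.5133 0.2469 0.1466]
 [0.5239 0.0043 0.1506]
 [0.6827 0.0092 0.1485]
 [0.671  0.2553 0.1507]]
plates L near far, M near far, B near? far
[[ 0.4941 -0.2037  0.0926]
 [ 0.5431 -0.3195  0.0919]
 [ 0.4514 -0.2328  0.0872]
 [ 0.4993 -0.3399  0.0905]]
mono z=.0935 [[ 0.4878 -0.1985  0.0935]
 [ 0.5382 -0.3147  0.0935]
 [ 0.4434 -0.2242  0.0935]
 [ 0.494  -0.3339  0.0935]
 [ 0.449  -0.3537  0.0935]]
[[ 0.4962 -0.2069  0.0935]
 [ 0.5436 -0.3189  0.0935]
 [ 0.4497 -0.2224  0.0935]
 [ 0.4989 -0.3358  0.0935]]
[[ 0.59162005 -0.08376448  0.158     ]] [[ 0.59272536 -0.0582338   0.158     ]] [[ 0.36786629 -0.05893177  0.12      ]] [[ 0.36885671 -0.0370894   0.12      ]]
93.07680872297344 0.11240984679850742
92.49916055903238 0.2428052196265788
92.73393511915067 0.2463843717815808
1.7646172005324217 0.15891988476795124
```

Emit:
carry_out(
  increments=[0.345,-0.194,-0.085,-92.5,0.085,0.345,-0.194,-0.085,-92.5,0.085,0.345,-0.194,-0.085,-92.5,0.085,0.345,-0.194,-0.085,-92.5,0.085,0.345,-0.194,-0.085,-92.5,0.085,0.345,-0.194,-0.085,-92.5,0.085,0.345,-0.194,-0.085,-92.5,0.085,0.345,-0.194,-0.085,-92.5,0.085,0.345,-0.194,-0.085,-92.5,0.085,0.345,-0.194,-0.085,-92.5,0.085,0.345,-0.194,-0.085,-92.5,0.085,0.345,-0.194,-0.085,-92.5,0.085,0.345,-0.194,-0.085,-92.5,0.085,0.345,-0.194,-0.085,-92.5,0.085],
)

```text
t: 1.65
ee_pos: [0.4757, -0.2801, 0.3303]
eef_rot: [0.551, 0.835, 0.0, -0.0]
ft_force: [0.5, 0.2, 0.6]
opening: 0.085
grip_force: 0.0
```

Run:
```python
from h import *
s=st();c=cams.read_camera("wrist");p=Pw(c,s);cv2.imwrite("pics/w1.png",c["img"]);np.save("w1.npy",p)
L=np.array([[.4941,-.2037,.0935],[.5431,-.3195,.0935],[.4514,-.2328,.0935],[.4993,-.3399,.0935]]);print(pj(p,L).round(1))
```

```text
t 1.65 p [ 0.4757 -0.2801  0.3303] yaw [-180.     -0.    113.17] f [0.5 0.2 0.6] open 0.085 g 0.0 q [ 0.85  0.24 -0.45  1.68  0.11  1.25  0.78]
[[373.4 103. ]
 [368.1 218.2]
 [323.4 113.1]
 [325.5 219.4]]
```

View pics/w1.png

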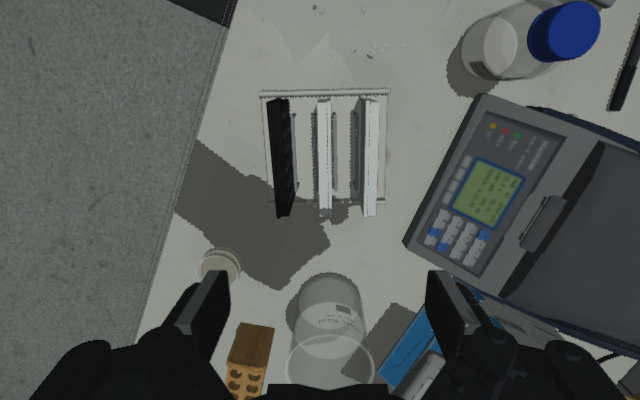

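The wrist view shows the rack at (325,145): white plates with tops along columns ≈370 and ≈323, black at ≈282. Extracting the edges in code, with a second wrist view later for the height.

Run:
```python
from h import *
g=cv2.cvtColor(cv2.imread("pics/w1.png"),cv2.COLOR_BGR2GRAY);p=np.load("w1.npy")
for v in range(90,222,8): print(v,g[v,310:336].tolist(),'|',g[v,356:384].tolist())
for u in (320,323,326,366,370,374): print(u,g[88:110,u].tolist(),'|',g[200:222,u].tolist())
```

```text
90 [119, 121, 122, 123, 123, 124, 123, 116, 116, 117, 116, 113, 120, 117, 114, 115, 121, 118, 119, 124, 124, 125, 125, 119, 129, 129] | [154, 155, 155, 155, 152, 152, 152, 152, 153, 153, 153, 154, 154, 154, 154, 154, 154, 154, 154, 155, 155, 156, 156, 155, 155, 157, 157, 157]
98 [154, 154, 154, 154, 154, 154, 146, 124, 151, 137, 140, 141, 141, 142, 142, 141, 133, 93, 86, 93, 123, 155, 155, 154, 155, 155] | [156, 152, 125, 67, 65, 76, 86, 104, 117, 81, 92, 121, 120, 121, 126, 144, 152, 155, 155, 156, 156, 155, 156, 155, 155, 156, 155, 156]
106 [154, 153, 153, 154, 154, 141, 108, 168, 175, 175, 175, 175, 175, 175, 175, 175, 173, 166, 174, 175, 165, 131, 155, 154, 155, 154] | [79, 79, 80, 81, 85, 64, 58, 58, 58, 96, 165, 175, 175, 169, 156, 175, 175, 175, 174, 175, 175, 175, 173, 166, 156, 156, 155, 156]
114 [141, 79, 76, 64, 51, 48, 68, 129, 174, 175, 174, 175, 174, 174, 174, 166, 131, 152, 174, 175, 166, 117, 83, 68, 82, 99] | [62, 61, 65, 87, 84, 58, 58, 58, 57, 98, 170, 175, 173, 171, 175, 174, 175, 175, 175, 175, 175, 175, 169, 148, 155, 155, 155, 156]
122 [141, 79, 77, 73, 80, 59,
[... 3965 characters left out ...]
80, 73, 73, 98, 134, 142]
366 [114, 120, 153, 157, 141, 112, 78, 80, 112, 139, 92, 87, 111, 149, 159, 161, 165, 165, 165, 166, 167, 168] | [168, 167, 170, 169, 167, 164, 168, 168, 165, 162, 164, 161, 159, 164, 166, 168, 165, 155, 135, 145, 146, 145]
370 [106, 111, 154, 155, 139, 108, 72, 112, 155, 150, 126, 89, 82, 89, 114, 123, 144, 146, 156, 175, 175, 175] | [172, 171, 171, 171, 171, 170, 170, 171, 171, 170, 170, 171, 170, 170, 171, 157, 127, 146, 147, 147, 146, 147]
374 [114, 118, 154, 155, 139, 104, 81, 119, 147, 156, 155, 143, 105, 107, 152, 174, 170, 175, 174, 175, 174, 175] | [171, 171, 171, 171, 171, 171, 171, 171, 171, 171, 171, 171, 170, 171, 171, 163, 143, 147, 147, 147, 147, 147]
```

Run:
```python
from h import *
p=np.load("w1.npy")
X=onplane(p,[(373,101.5),(369.6,216),(324.2,102),(325.6,216)],.0935);print(X.round(4))
for a,b in((0,1),(2,3)):
    d=X[a]-X[b];print('mid',((X[a]+X[b])/2).round(4),np.linalg.norm(d),np.degrees(np.arctan2(d[1],d[0])))
```

```text
[[ 0.4931 -0.2025  0.0935]
 [ 0.5435 -0.3164  0.0935]
 [ 0.4479 -0.2224  0.0935]
 [ 0.4978 -0.336   0.0935]]
mid [ 0.5183 -0.2595  0.0935] 0.1245551644630713 113.85773284642221
mid [ 0.4729 -0.2792  0.0935] 0.12406862779286268 113.7173816033663
```

Emit:
carry_out(
  increments=[0.3685,0.166,0.03,20.5,0.085,0.3685,0.166,0.03,20.5,0.085,0.3685,0.166,0.03,20.5,0.085,0.3685,0.166,0.03,20.5,0.085,0.3685,0.166,0.03,20.5,0.085,0.3685,0.166,0.03,20.5,0.085,0.3685,0.166,0.03,20.5,0.085,0.3685,0.166,0.03,20.5,0.03,0.3685,0.166,0.03,20.5,0.026,0.3685,0.166,0.03,20.5,0.026,0.3685,0.166,0.03,20.5,0.026],
)

```text
t: 2.8
ee_pos: [0.4823, 0.1232, 0.3002]
eef_rot: [0.69, 0.724, -0.0, -0.0]
ft_force: [0.3, -1.1, -0.6]
opening: 0.0279
grip_force: 0.0
```

Run:
```python
from h import *
s=st();c=cams.read_camera("wrist");p=Pw(c,s);cv2.imwrite("pics/w2.png",c["img"]);np.save("w2.npy",p)
L=np.array([[.4805,.1804,.146],[.4866,.0682,.146],[.483,.124,.146]]);print(pj(p,L).round(1))
```

```text
t 2.8 p [0.4823 0.1232 0.3002] yaw [-1.7998e+02  1.0000e-02  9.2770e+01] f [ 0.3 -1.1 -0.6] open 0.0279 g 0.0 q [ 0.32  0.19 -0.71  1.84  0.13  1.16 -0.39]
[[328.1 116.9]
 [328.8 244.7]
 [327.8 185.1]]
```

View pics/w2.png

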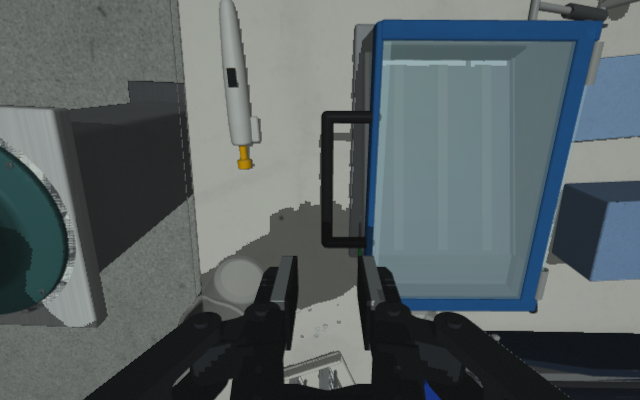

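Bar seen at columns 322–333, rows 112–246, tool well centred on it; hood frame corners at about (376,20), (367,307), (534,310), (602,22).

Run:
```python
from h import *
p=np.load("w2.npy");g=cv2.cvtColor(cv2.imread("pics/w2.png"),cv2.COLOR_BGR2GRAY)
for v in(130,180,230):
    r=g[v,315:345].astype(int);print(v,r.tolist())
print(g[105:122,327].tolist(),g[236:254,327].tolist())
B=onplane(p,[(327.5,112),(327.5,247)],.149);print(B.round(4),np.linalg.norm(B[0]-B[1]))
H=onplane(p,[(376,20),(367,309),(534,311),(602,21)],.151);print(H.round(4))
for a,b in((1,0),(2,3),(1,2),(0,3)):
    d=H[b]-H[a];print(np.linalg.norm(d).round(4),np.degrees(np.arctan2(d[1],d[0])).round(2))
```

```text
130 [156, 157, 157, 157, 157, 145, 77, 21, 23, 25, 25, 27, 29, 26, 26, 25, 24, 32, 93, 158, 158, 158, 159, 158, 159, 158, 158, 158, 158, 158]
180 [160, 160, 160, 160, 160, 144, 45, 21, 23, 26, 26, 28, 26, 26, 25, 25, 23, 66, 132, 159, 158, 159, 158, 158, 158, 158, 159, 159, 158, 159]
230 [82, 82, 81, 82, 82, 76, 42, 15, 15, 17, 17, 18, 16, 16, 16, 17, 21, 49, 82, 82, 82, 82, 82, 82, 81, 81, 81, 82, 82, 82]
[157, 157, 157, 156, 157, 133, 24, 24, 27, 29, 32, 37, 32, 29, 29, 30, 29] [16, 17, 16, 17, 17, 16, 18, 16, 18, 17, 16, 40, 70, 82, 82, 82, 83, 83]
[[0.4798 0.1844 0.149 ]
 [0.4855 0.0673 0.149 ]] 0.11722202533336655
[[0.5115 0.2502 0.151 ]
 [0.526  0.005  0.151 ]
 [0.6848 0.0104 0.151 ]
 [0.6734 0.2574 0.151 ]]
0.2457 93.4
0.2473 92.65
0.1588 1.96
0.1621 2.52
```

Emit:
carry_out(
  increments=[0.002,0,0.05,0,0.026,0.002,0,0.1,0,0.026,0.002,0,0.135,0,0.026,0.002,0,0.159,0,0.026,0.002,0,0.159,0,0.026,0.002,0,0.159,0,0.005,0.002,0,0.159,0,0.005,0.002,0,0.159,0,0.005,0.002,0,0.159,0,0.005],
  force=35,
)

```text
t: 3.75
ee_pos: [0.4818, 0.1254, 0.1425]
eef_rot: [0.69, 0.724, -0.0, 0.0]
ft_force: [-6.2, -1.9, -3.7]
opening: 0.0086
grip_force: 34.1
```

Run:
```python
from h import *
s=st()
for i in range(1,19):
    t=.1*i-.0101;print(round(.198*(np.cos(.0101)-np.cos(t)),3),round(-.198*(np.sin(t)+.0101),3),end=' ; ')
```

```text
t 3.75 p [0.4818 0.1254 0.1425] yaw [-1.7999e+02  5.0000e-02  9.2780e+01] f [-6.2 -1.9 -3.7] open 0.0086 g 34.1 q [ 0.22  0.4  -0.65  2.    0.32  0.84 -0.55]
0.001 -0.02 ; 0.004 -0.039 ; 0.008 -0.059 ; 0.015 -0.077 ; 0.023 -0.095 ; 0.033 -0.112 ; 0.045 -0.128 ; 0.059 -0.143 ; 0.073 -0.156 ; 0.089 -0.168 ; 0.106 -0.178 ; 0.124 -0.186 ; 0.143 -0.192 ; 0.162 -0.197 ; 0.182 -0.199 ; 0.202 -0.2 ; 0.222 -0.199 ; 0.241 -0.195 ;
```

Emit:
carry_out(
  increments=[0,0.001,-0.01,0,0.005,0,0.001,-0.02,0,0.005,0,0.004,-0.039,0,0.005,0,0.008,-0.059,0,0.005,0,0.015,-0.077,0,0.005,0,0.023,-0.095,0,0.005,0,0.033,-0.112,0,0.005,0,0.033,-0.112,0,0.005],
)

```text
t: 4.55
ee_pos: [0.5152, 0.1269, 0.2569]
eef_rot: [0.69, 0.724, -0.0, 0.001]
ft_force: [-16.6, -6.8, 7.4]
opening: 0.0087
grip_force: 35.4
```

Emit:
carry_out(
  increments=[0,0.01,-0.018,0,0.005,0,0.024,-0.033,0,0.005,0,0.038,-0.046,0,0.005,0,0.054,-0.058,0,0.005,0,0.054,-0.058,0,0.005],
)

```text
t: 5.05
ee_pos: [0.5709, 0.1292, 0.3144]
eef_rot: [0.69, 0.724, 0.001, 0.001]
ft_force: [-4.3, -6.9, 3.7]
opening: 0.0087
grip_force: 35.8
```

Emit:
carry_out(
  increments=[0,0.018,-0.011,0,0.005,0,0.036,-0.019,0,0.005,0,0.055,-0.025,0,0.005,0,0.0745,-0.03,0,0.005,0,0.095,-0.032,0,0.005,0,0.115,-0.033,0,0.005,0,0.135,-0.032,0,0.005,0,0.155,-0.028,0,0.005,0,0.155,-0.028,0,0.005],
)

```text
t: 5.95
ee_pos: [0.726, 0.1364, 0.3411]
eef_rot: [0.69, 0.724, 0.001, 0.001]
ft_force: [2.6, -5.9, 1.1]
opening: 0.0081
grip_force: 36.0
```

Run:
```python
from h import *
s=st();c=cams.read_camera("side");d=cams.read_camera("scene")
cv2.imwrite("pics/s3.png",np.vstack([c["img"][60:360,:],d["img"][100:300]])[:600])
```

```text
t 5.95 p [0.726  0.1364 0.3411] yaw [ 1.7982e+02 -2.0000e-02  9.2710e+01] f [ 2.6 -5.9  1.1] open 0.0081 g 36.0 q [ 0.11  0.64 -0.61  1.14  0.35  1.46 -0.39]
```

View pics/s3.png

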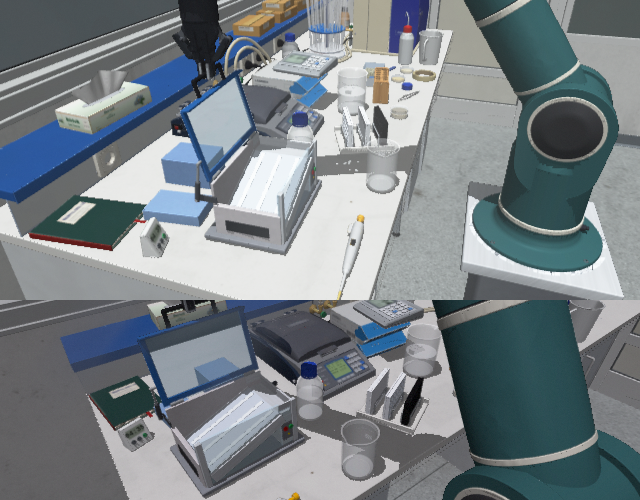

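The hood stands open past vertical with the gripper on the bar; the bed is uncovered. Releasing and moving over the ledge.

Emit:
carry_out(
  increments=[0,0,0,0,0.03,0,0,0,0,0.03,0,0,0,0,0.03,0,0,-0.04,0,0.03,0,0,-0.08,0,0.04,0,0,-0.08,0,0.04,-0.03,-0.05,-0.08,0,0.04,-0.06,-0.09,-0.08,0,0.04,-0.09,-0.13,-0.08,0,0.04,-0.106,-0.145,-0.06,0,0.04,-0.106,-0.145,-0.06,0,0.04,-0.106,-0.145,-0.06,0,0.04],
)

```text
t: 7.25
ee_pos: [0.5839, 0.0248, 0.4]
eef_rot: [0.69, 0.724, 0.0, 0.0]
ft_force: [-0.1, 0.9, 0.9]
opening: 0.0402
grip_force: 0.0
```

Run:
```python
from h import *
s=st();c=cams.read_camera("wrist");p=Pw(c,s);cv2.imwrite("pics/w4.png",c["img"]);np.save("w4.npy",p)
o=np.array([.6003,.131]);a=np.radians(2.6);R=np.array([[np.cos(a),-np.sin(a)],[np.sin(a),np.cos(a)]])
F=lambda x,y,z:np.r_[o+R@[x/1e3,y/1e3],z/1e3]
pts=[F(-70.5,-119,112),F(70.5,-119,112),F(70.5,-85,112),F(-70.5,-85,112),F(-70.5,-119,145),F(70.5,-119,145)]
uv=pj(p,np.array(pts));print(uv.round(1))
im=c["img"].copy()
for u in uv: cv2.circle(im,tuple(int(round(q)) for q in u),2,(0,0,255),-1)
e=cams.read_camera("side")["img"][110:330,150:350]
im[0:220,0:200]=e
cv2.imwrite("pics/w4b.png",im)
```

```text
t 7.25 p [0.5839 0.0248 0.4   ] yaw [1.7997e+02 2.0000e-02 9.2800e+01] f [-0.1  0.9  0.9] open 0.0402 g 0.0 q [ 0.42  0.3  -0.66  1.49  0.19  1.42 -0.2 ]
[[286.6 165.2]
 [401.6 165.5]
 [403.7 137.7]
 [285.6 137.3]
 [283.4 171.9]
 [407.5 172.3]]
```

View pics/w4b.png

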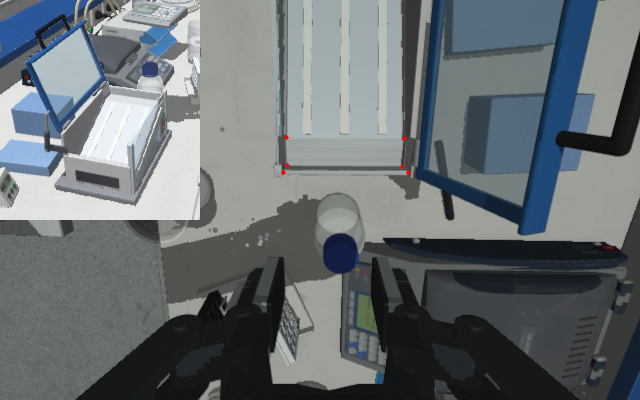

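The overlay of the predicted ledge corners (285–404, rows 137–165) sits right on the ledge, the hood stays open in the inset, and the bottle stands clear at (338,235). Now to the left white plate.

Emit:
carry_out(
  increments=[-0.05,-0.015,0,-4,0.04,-0.1,-0.03,0,-9,0.036,-0.15,-0.045,0,-14,0.036,-0.2,-0.06,0,-18,0.036,-0.25,-0.07,0.04,-21,0.036,-0.2807,-0.0794,0.08,-21,0.036,-0.2807,-0.0794,0.12,-21,0.036,-0.2807,-0.0794,0.17,-21,0.036,-0.2807,-0.0794,0.18,-21,0.036,-0.2807,-0.0794,0.18,-21,0.036,-0.2807,-0.0794,0.18,-21,0.036],
)

```text
t: 8.45
ee_pos: [0.5202, -0.2586, 0.2202]
eef_rot: [0.545, 0.838, 0.0, 0.0]
ft_force: [-0.0, -0.3, 0.5]
opening: 0.0363
grip_force: 0.0
```

Run:
```python
from h import *
s=st();c=cams.read_camera("wrist");p=Pw(c,s);np.save("w5.npy",p);cv2.imwrite("pics/w5.png",c["img"])
uv=pj(p,np.array([[.4931,-.2025,.0935],[.5435,-.3164,.0935]]));print(uv.round(1))
g=cv2.cvtColor(c["img"],cv2.COLOR_BGR2GRAY)
for f in(.1,.25,.4):
    u,v=uv[0]+f*(uv[1]-uv[0]);u=int(u);v=int(v);print(v,u-25,g[v,u-25:u+26].tolist())
u,v=uv[0].astype(int);print(v-25,g[max(v-25,0):v+26,u].tolist())
```

```text
t 8.45 p [ 0.5202 -0.2586  0.2202] yaw [179.94   0.   113.92] f [-0.  -0.3  0.5] open 0.0363 g 0.0 q [ 0.84  0.41 -0.55  1.74  0.24  1.06  0.62]
[[324.  113.3]
 [324.3 267.1]]
128 299 [166, 166, 166, 166, 166, 167, 167, 154, 85, 81, 77, 65, 66, 60, 70, 135, 188, 187, 189, 186, 163, 126, 188, 189, 189, 188, 188, 188, 189, 189, 189, 189, 189, 187, 162, 82, 75, 105, 121, 126, 116, 133, 168, 168, 168, 168, 168, 167, 168, 168, 168]
151 299 [166, 166, 165, 165, 165, 166, 157, 121, 114, 84, 73, 63, 66, 63, 63, 114, 186, 187, 187, 187, 177, 162, 188, 187, 188, 187, 188, 187, 188, 188, 189, 189, 189, 185, 158, 83, 81, 104, 121, 124, 118, 135, 167, 167, 167, 167, 167, 167, 167, 167, 167]
174 299 [164, 164, 164, 164, 164, 164, 164, 164, 161, 134, 82, 72, 64, 64, 62, 105, 179, 186, 187, 188, 176, 138, 186, 186, 187, 186, 186, 187, 187, 188, 187, 187, 188, 179, 132, 84, 80, 103, 120, 124, 118, 134, 166, 166, 165, 166, 166, 165, 166, 167, 167]
88 [153, 153, 154, 147, 134, 114, 117, 162, 171, 168, 157, 140, 111, 115, 168, 168, 168, 157, 119, 93, 94, 94, 94, 93, 94, 135, 189, 190, 186, 189, 188, 188, 188, 188, 188, 188, 188, 189, 188, 188, 189, 189, 188, 188, 188, 188, 188, 188, 188, 188, 187]
```

Emit:
carry_out(
  increments=[0,-0.002,0.045,0,0.036,0,-0.002,0.09,0,0.036,0,-0.002,0.125,0,0.036,0,-0.002,0.146,0,0.036,0,-0.002,0.146,0,0.036,0,-0.002,0.146,0,0.01,0,-0.002,0.146,0,0.01,0,-0.002,0.146,0,0.01,0,-0.002,0.146,0,0.01,0,-0.002,0.146,0,0.01],
  force=30,
)

```text
t: 9.5
ee_pos: [0.5183, -0.2605, 0.0755]
eef_rot: [0.546, 0.838, 0.0, 0.002]
ft_force: [-0.3, 0.6, 7.6]
opening: 0.0139
grip_force: 30.6
```

Emit:
carry_out(
  increments=[0,0,-0.02,0,0.01,0,0,-0.06,0,0.01,0,0,-0.11,0,0.01,0,0,-0.16,0,0.01,0,0,-0.205,8,0.01,0.02,0.015,-0.226,16,0.01,0.05,0.045,-0.226,24,0.01,0.08,0.07,-0.226,32,0.01,0.11,0.095,-0.226,40,0.01,0.14,0.12,-0.226,48,0.01,0.17,0.145,-0.226,56,0.01,0.2,0.17,-0.226,64,0.01,0.22,0.185,-0.226,72,0.01,0.2305,0.197,-0.226,80,0.01,0.2305,0.197,-0.226,88,0.01,0.2305,0.197,-0.226,96,0.01,0.2305,0.197,-0.226,104,0.01,0.2305,0.197,-0.226,111.3,0.01,0.2305,0.197,-0.226,111.3,0.01,0.2305,0.197,-0.226,111.3,0.01],
)

```text
t: 11.5
ee_pos: [0.604, 0.0306, 0.3002]
eef_rot: [1.0, 0.024, 0.001, -0.0]
ft_force: [-0.7, 0.2, -0.6]
opening: 0.0142
grip_force: 29.6
```

Run:
```python
from h import *
s=st();c=cams.read_camera("wrist");p=Pw(c,s);np.save("w6.npy",p)
im=c["img"].copy();d=cams.read_camera("side")["img"][80:330,150:370];im[:250,:220]=d
cv2.imwrite("pics/w6.png",im)
```

```text
t 11.5 p [0.604  0.0306 0.3002] yaw [ 1.80e+02 -7.00e-02  2.79e+00] f [-0.7  0.2 -0.6] open 0.0142 g 29.6 q [ 0.17  0.36 -0.36  1.59  0.13  1.21 -1.73]
```

View pics/w6.png

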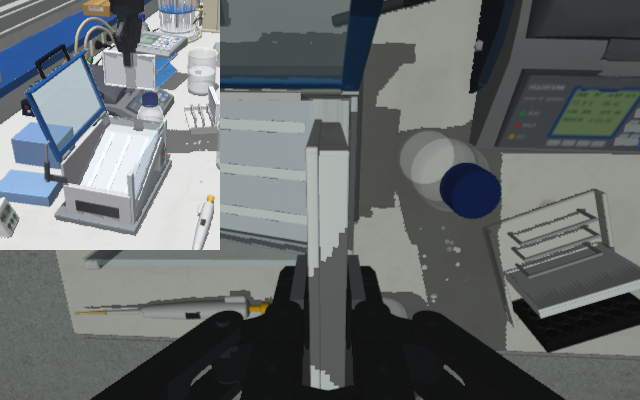

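Plate held above the ledge, underside (flange) towards +y, wells towards the bottle. Lowering.

Emit:
carry_out(
  increments=[0.001,0,0.04,0.2,0.01,0.001,0,0.075,0.2,0.01,0.001,0,0.1,0.2,0.01,0.001,0,0.113,0.2,0.01,0.001,0,0.12,0.2,0.01,0.001,0,0.12,0.2,0.01],
)

```text
t: 12.2
ee_pos: [0.6055, 0.0306, 0.1799]
eef_rot: [1.0, 0.021, 0.0, -0.0]
ft_force: [0.0, -0.6, -0.4]
opening: 0.0139
grip_force: 30.3
```

Emit:
carry_out(
  increments=[0,0,0.001,0,0.01,0,0,0.002,0,0.01,0,0,0.002,0,0.01],
)

```text
t: 12.5
ee_pos: [0.6056, 0.0305, 0.1788]
eef_rot: [1.0, 0.021, 0.001, 0.0]
ft_force: [-2.9, -0.3, 11.8]
opening: 0.0141
grip_force: 32.0
```

Emit:
carry_out(
  increments=[0,0,-0.0015,0,0.01,0,0,-0.0015,0,0.018,0,0,-0.0015,0,0.024,0,0,-0.0015,0,0.03,0,0,-0.0015,0,0.036,0,0,-0.0015,0,0.04,0,0,-0.0015,0,0.04,0,0,-0.02,0,0.04,0,0,-0.045,0,0.04,0,0,-0.06,0,0.04,0,0,-0.06,0,0.04],
)

```text
t: 13.6
ee_pos: [0.6059, 0.0306, 0.2394]
eef_rot: [1.0, 0.02, 0.002, -0.0]
ft_force: [0.5, 0.4, -0.1]
opening: 0.0403
grip_force: 0.0
```

```bash
cat > model.py <<'E'
from h import *
# feeder model; project plate outline & sample brightness edges
o=np.array([.6003,.131]);a=np.radians(2.6);R=np.array([[np.cos(a),-np.sin(a)],[np.sin(a),np.cos(a)]])
F=lambda x,y,z:np.r_[o+R@[x/1e3,y/1e3],z/1e3]
E
python3 - <<'E'
from model import *
s=st();c=cams.read_camera("wrist");p=Pw(c,s);cv2.imwrite("pics/w7.png",c["img"])
g=cv2.cvtColor(c["img"],cv2.COLOR_BGR2GRAY)
# expected plate top ends at x +-64, y -101+-7.2
for x in(45,):
    q=pj(p,np.array([F(x,-101+d,197.5) for d in(-7.2,7.2)]));print(q.round(1))
    v=int(q[0,1]);print(g[v,280:370].tolist())
E
```

```text
t 13.6 p [0.6059 0.0306 0.2394] yaw [180.    -0.18   2.34] f [ 0.5  0.4 -0.1] open 0.0403 g 0.0 q [ 0.17  0.41 -0.35  1.66  0.16  1.09 -1.76]
[[341.7 167.3]
 [313.  167.4]]
[152, 153, 152, 152, 152, 152, 152, 152, 152, 152, 152, 152, 152, 152, 152, 152, 153, 153, 152, 153, 153, 153, 153, 153, 153, 153, 153, 153, 153, 154, 154, 154, 155, 157, 168, 179, 178, 177, 176, 176, 169, 146, 154, 178, 177, 177, 177, 177, 177, 176, 176, 176, 176, 175, 176, 175, 176, 175, 174, 175, 171, 138, 73, 75, 75, 77, 79, 80, 79, 78, 77, 73, 56, 51, 58, 72, 77, 77, 77, 100, 145, 132, 104, 54, 52, 61, 77, 77, 76, 76]
```

Emit:
carry_out(
  increments=[0,0.04,0,0,0.0,0,0.042,0,0,0.0,0,0.042,0,0,0.0,0,0.042,0.02,0,0.0,0,0.042,0.044,0,0.0,0,0.042,0.044,0,0.0,0,0.03,0.044,0,0.0,0,0.024,0.044,0,0.0,0,0.018,0.044,0,0.0,0,0.013,0.044,0,0.0,0,0.008,0.044,0,0.0,0,0.003,0.044,0,0.0,0,-0.002,0.044,0,0.0,0,-0.007,0.044,0,0.0,0,-0.012,0.044,0,0.0,0,-0.012,0.044,0,0.0,0,-0.012,0.0,0,0.0,0,-0.012,-0.04,0,0.0,0,-0.012,-0.04,0,0.0],
)

```text
t: 15.55
ee_pos: [0.6064, 0.0427, 0.2827]
eef_rot: [1.0, 0.02, 0.004, -0.0]
ft_force: [-0.1, 1.4, 0.1]
opening: 0.0001
grip_force: 0.0
```

Run:
```python
from model import *
s=st()
m=np.zeros((600,640,3),np.uint8)
c=cams.read_camera("side");d=cams.read_camera("scene");w=cams.read_camera("wrist")
m[:260,:320]=cv2.resize(c["img"][110:240+0,180:340],(320,260));m[:260,320:]=cv2.resize(d["img"][170:300,160:320],(320,260))
m[260:600]=w["img"][:340]
cv2.imwrite("pics/m8.png",m)
```

```text
t 15.55 p [0.6064 0.0427 0.2827] yaw [-179.99   -0.43    2.33] f [-0.1  1.4  0.1] open 0.0001 g 0.0 q [ 0.15  0.37 -0.36  1.61  0.14  1.18 -1.76]
```

View pics/m8.png

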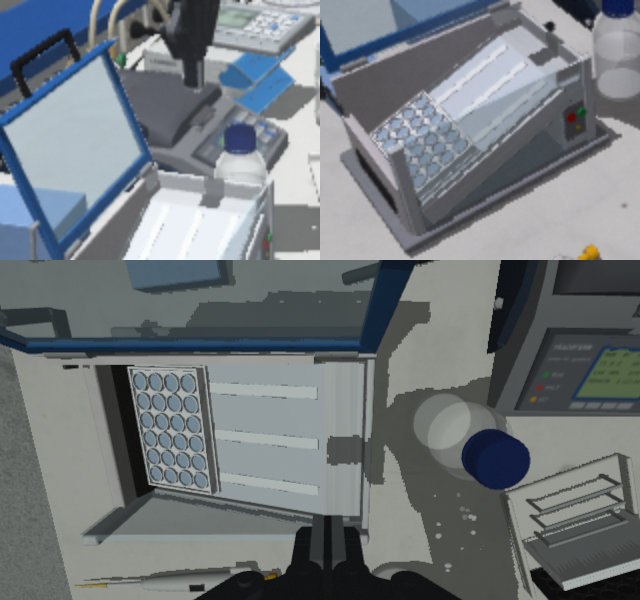

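The first plate lies flat against the stop, wells up, and the ledge is free, hood open. On to the second white plate.

Emit:
carry_out(
  increments=[-0.02,0.045,0,-8,0.036,-0.04,0.09,0,-16,0.036,-0.06,0.135,0,-24,0.036,-0.08,0.18,0,-32,0.036,-0.1,0.22,0,-40,0.036,-0.12,0.26,0,-48,0.036,-0.135,0.3,0,-56,0.036,-0.1465,0.316,0.02,-64,0.036,-0.1465,0.316,0.04,-72,0.036,-0.1465,0.316,0.063,-80,0.036,-0.1465,0.316,0.063,-88,0.036,-0.1465,0.316,0.063,-96,0.036,-0.1465,0.316,0.063,-104,0.036,-0.1465,0.316,0.063,-111.4,0.036,-0.1465,0.316,0.063,-111.4,0.036,-0.1465,0.316,0.063,-111.4,0.036],
)

```text
t: 17.3
ee_pos: [0.4706, -0.2793, 0.2135]
eef_rot: [0.548, 0.836, 0.0, -0.001]
ft_force: [-0.5, 0.2, -0.8]
opening: 0.036
grip_force: 0.0
```

Run:
```python
from h import *
s=st();c=cams.read_camera("wrist");p=Pw(c,s)
uv=pj(p,np.array([[.4479,-.2224,.0935],[.4978,-.3360,.0935]]));print(uv.round(1))
g=cv2.cvtColor(c["img"],cv2.COLOR_BGR2GRAY)
for f in(.1,.25,.4):
    u,v=uv[0]+f*(uv[1]-uv[0]);print(u.round(1),v.round(1));u=int(u);v=int(v);print(u-20,g[v,u-20:u+21].tolist())
```

```text
t 17.3 p [ 0.4706 -0.2793  0.2135] yaw [-1.7996e+02 -8.0000e-02  1.1350e+02] f [-0.5  0.2 -0.8] open 0.036 g 0.0 q [ 0.9   0.36 -0.51  1.83  0.2   1.01  0.71]
[[329.6 116. ]
 [329.9 272.1]]
329.6 131.6
309 [154, 141, 79, 75, 73, 76, 58, 51, 52, 98, 155, 176, 174, 174, 175, 175, 175, 175, 175, 174, 175, 175, 170, 145, 124, 175, 174, 175, 174, 153, 57, 76, 106, 116, 108, 115, 154, 154, 154, 153, 154]
329.7 155.0
309 [153, 154, 141, 78, 76, 86, 61, 59, 59, 75, 117, 174, 174, 174, 174, 174, 174, 174, 174, 174, 174, 174, 175, 167, 147, 175, 173, 174, 173, 157, 105, 87, 106, 116, 111, 114, 153, 153, 153, 153, 153]
329.7 178.4
309 [152, 144, 105, 78, 75, 55, 60, 60, 57, 58, 104, 166, 173, 173, 173, 173, 173, 173, 173, 173, 174, 173, 173, 161, 126, 174, 173, 173, 172, 151, 73, 91, 105, 115, 111, 104, 125, 152, 152, 152, 152]
```

Emit:
carry_out(
  increments=[-0.001,0.0016,0.045,-0.2,0.036,-0.001,0.0016,0.09,-0.2,0.036,-0.001,0.0016,0.12,-0.2,0.036,-0.001,0.0016,0.139,-0.2,0.036,-0.001,0.0016,0.139,-0.2,0.036,-0.001,0.0016,0.139,-0.2,0.01,-0.001,0.0016,0.139,-0.2,0.01,-0.001,0.0016,0.139,-0.2,0.01,-0.001,0.0016,0.139,-0.2,0.01,-0.001,0.0016,0.139,-0.2,0.01],
  force=30,
)

```text
t: 18.35
ee_pos: [0.4733, -0.2799, 0.0762]
eef_rot: [0.545, 0.838, -0.0, 0.001]
ft_force: [-1.9, 1.2, 8.1]
opening: 0.0136
grip_force: 34.8
```

Emit:
carry_out(
  increments=[0,0,-0.02,0,0.01,0,0,-0.06,0,0.01,0,0,-0.11,0,0.01,0,0,-0.16,0,0.01,0,0,-0.205,-6,0.01,0.02,0.02,-0.225,-13,0.01,0.05,0.055,-0.225,-20,0.01,0.08,0.085,-0.225,-27,0.01,0.11,0.115,-0.225,-34,0.01,0.14,0.145,-0.225,-41,0.01,0.17,0.175,-0.225,-48,0.01,0.2,0.21,-0.225,-55,0.01,0.22,0.235,-0.225,-62,0.01,0.23,0.246,-0.225,-68.7,0.01,0.23,0.246,-0.225,-68.7,0.01,0.23,0.246,-0.225,-68.7,0.01,0.23,0.246,-0.225,-68.7,0.01],
)

```text
t: 20.05
ee_pos: [0.6042, 0.0292, 0.3004]
eef_rot: [-0.021, 1.0, -0.0, 0.0]
ft_force: [-0.0, -0.1, -0.6]
opening: 0.014
grip_force: 33.5
```

Run:
```python
from model import *
s=st();c=cams.read_camera("wrist");p=Pw(c,s)
g=cv2.cvtColor(c["img"],cv2.COLOR_BGR2GRAY);cv2.imwrite("pics/w9.png",c["img"])
z=(s['ee_pos'][2]-.0762+.0935)
R_=Ro.from_quat(s['eef_rot']).as_matrix()
for x in(.03,.045,.058):
  q=pj(p,np.array([s['ee_pos']+R_@[x,d,0]+[0,0,z-s['ee_pos'][2]] for d in(-.0072,.0072)]));print(q.round(1));v=int(q[0,1]);print(g[v,295:360].tolist())
```

```text
t 20.05 p [0.6042 0.0292 0.3004] yaw [-179.96    0.   -177.56] f [-0.  -0.1 -0.6] open 0.014 g 33.5 q [ 0.53  0.46 -0.86  1.58  0.36  1.27  1.23]
[[307.3 243. ]
 [348.1 243. ]]
[85, 84, 85, 84, 84, 85, 85, 81, 71, 81, 83, 82, 83, 87, 94, 98, 97, 97, 97, 97, 98, 97, 97, 97, 97, 97, 97, 97, 96, 97, 97, 97, 128, 191, 191, 191, 191, 191, 192, 192, 177, 119, 163, 190, 190, 191, 191, 192, 193, 194, 193, 190, 161, 64, 67, 67, 67, 66, 67, 68, 71, 76, 80, 85, 88]
[[306.5 203. ]
 [349.  203. ]]
[84, 85, 79, 54, 58, 60, 59, 62, 82, 84, 84, 88, 119, 171, 192, 191, 191, 191, 191, 191, 191, 191, 191, 191, 191, 192, 191, 192, 191, 192, 192, 192, 193, 192, 193, 192, 193, 193, 193, 193, 176, 105, 153, 183, 191, 191, 192, 193, 194, 194, 194, 193, 185, 168, 165, 166, 165, 166, 166, 165, 166, 165, 166, 166, 166]
[[305.7 165.5]
 [349.8 165.4]]
[81, 71, 55, 58, 60, 60, 62, 82, 85, 85, 83, 110, 169, 188, 191, 191, 192, 192, 192, 192, 191, 192, 192, 193, 192, 193, 192, 192, 192, 192, 193, 194, 193, 193, 193, 193, 193, 194, 194, 194, 194, 181, 131, 171, 191, 191, 192, 193, 193, 194, 193, 195, 192, 177, 154, 167, 166, 166, 167, 166, 166, 166, 167, 167, 166]
```

Emit:
carry_out(
  increments=[0,0.001,0.04,-0.2,0.01,0,0.001,0.075,-0.2,0.01,0,0.001,0.1,-0.2,0.01,0,0.001,0.113,-0.2,0.01,0,0.001,0.12,-0.2,0.01,0,0.001,0.1215,-0.2,0.01,0,0.001,0.1215,-0.2,0.01],
)

```text
t: 20.8
ee_pos: [0.6049, 0.0313, 0.1799]
eef_rot: [-0.024, 1.0, -0.0, 0.001]
ft_force: [0.3, 0.1, -0.3]
opening: 0.0139
grip_force: 34.2
```

Emit:
carry_out(
  increments=[0,0,0.001,0,0.01,0,0,0.002,0,0.01,0,0,0.002,0,0.01],
)

```text
t: 21.1
ee_pos: [0.6051, 0.0314, 0.1797]
eef_rot: [-0.024, 1.0, -0.001, 0.001]
ft_force: [-13.2, -3.2, 31.5]
opening: 0.0141
grip_force: 38.9
```

Firm contact (31 N); easing off and releasing.

Emit:
carry_out(
  increments=[0,0,-0.002,0,0.01,0,0,-0.002,0,0.01],
)

```text
t: 21.3
ee_pos: [0.6049, 0.0314, 0.1798]
eef_rot: [-0.025, 1.0, -0.0, 0.001]
ft_force: [0.9, -0.1, 1.9]
opening: 0.0141
grip_force: 34.6
```

Emit:
carry_out(
  increments=[0,0,0,0,0.018,0,0,0,0,0.024,0,0,0,0,0.03,0,0,0,0,0.036,0,0,0,0,0.04,0,0,0,0,0.04,0,0,-0.02,0,0.04,0,0,-0.045,0,0.04,0,0,-0.06,0,0.04,0,0,-0.06,0,0.04],
)

```text
t: 22.3
ee_pos: [0.6052, 0.0316, 0.2407]
eef_rot: [-0.025, 1.0, -0.0, 0.001]
ft_force: [-0.0, 1.0, -1.2]
opening: 0.0401
grip_force: 0.0
```

Run:
```python
from model import *
s=st();c=cams.read_camera("wrist");p=Pw(c,s);cv2.imwrite("pics/w10.png",c["img"])
g=cv2.cvtColor(c["img"],cv2.COLOR_BGR2GRAY)
for x in(-45,-35):
    q=pj(p,np.array([F(x,-101+d,197.5) for d in(-7.2,7.2)]));print(q.round(1))
    v=int(q[0,1]);print(g[v,295:365].tolist())
```

```text
t 22.3 p [0.6052 0.0316 0.2407] yaw [-1.7999e+02  1.6000e-01 -1.7717e+02] f [-0.   1.  -1.2] open 0.0401 g 0.0 q [ 0.51  0.51 -0.83  1.65  0.41  1.16  1.19]
[[310.7 162.2]
 [339.3 162.3]]
[145, 82, 81, 76, 68, 52, 59, 76, 81, 82, 83, 85, 84, 82, 81, 81, 80, 89, 131, 181, 186, 186, 186, 186, 186, 186, 186, 187, 187, 187, 187, 187, 187, 187, 187, 187, 188, 175, 132, 181, 186, 187, 188, 188, 188, 176, 148, 161, 161, 164, 167, 163, 161, 161, 162, 162, 161, 161, 161, 161, 161, 161, 162, 162, 161, 161, 161, 161, 161, 161]
[[310.9 181.3]
 [339.  181.4]]
[81, 82, 82, 80, 71, 55, 55, 66, 81, 82, 84, 85, 84, 83, 81, 80, 81, 81, 107, 170, 186, 186, 185, 185, 185, 185, 186, 186, 186, 186, 186, 187, 186, 187, 186, 187, 187, 176, 143, 184, 185, 187, 188, 188, 186, 161, 77, 99, 146, 165, 164, 161, 161, 161, 161, 161, 161, 161, 161, 161, 162, 162, 161, 161, 161, 161, 161, 161, 161, 161]
```

Emit:
carry_out(
  increments=[0,-0.04,0,0,0.0,0,-0.042,0,0,0.0,0,-0.042,0,0,0.0,0,-0.042,0.02,0,0.0,0,-0.042,0.044,0,0.0,0,-0.042,0.044,0,0.0,0,-0.03,0.044,0,0.0,0,-0.024,0.044,0,0.0,0,-0.018,0.044,0,0.0,0,-0.013,0.044,0,0.0,0,-0.008,0.044,0,0.0,0,-0.003,0.044,0,0.0,0,0.002,0.044,0,0.0,0,0.007,0.044,0,0.0,0,0.012,0.044,0,0.0,0,0.012,0.044,0,0.0,0,0.012,0.0,0,0.0,0,0.012,-0.04,0,0.0,0,0.012,-0.08,0,0.0,0,0.012,-0.08,0,0.0],
)

```text
t: 24.35
ee_pos: [0.6053, 0.0441, 0.324]
eef_rot: [-0.025, 1.0, 0.0, 0.003]
ft_force: [0.1, 0.1, -1.6]
opening: 0.0002
grip_force: 0.0
```

Run:
```python
from model import *
s=st()
m=np.zeros((600,640,3),np.uint8)
c=cams.read_camera("side");d=cams.read_camera("scene");w=cams.read_camera("wrist")
m[:260,:320]=cv2.resize(c["img"][140:270,200:420],(320,260));m[:260,320:]=cv2.resize(d["img"][130:300,160:440],(320,260))
m[260:600]=w["img"][:340]
cv2.imwrite("pics/m11.png",m)
```

```text
t 24.35 p [0.6053 0.0441 0.324 ] yaw [-179.99    0.39 -177.17] f [ 0.1  0.1 -1.6] open 0.0002 g 0.0 q [ 0.51  0.44 -0.87  1.55  0.35  1.31  1.22]
```

View pics/m11.png

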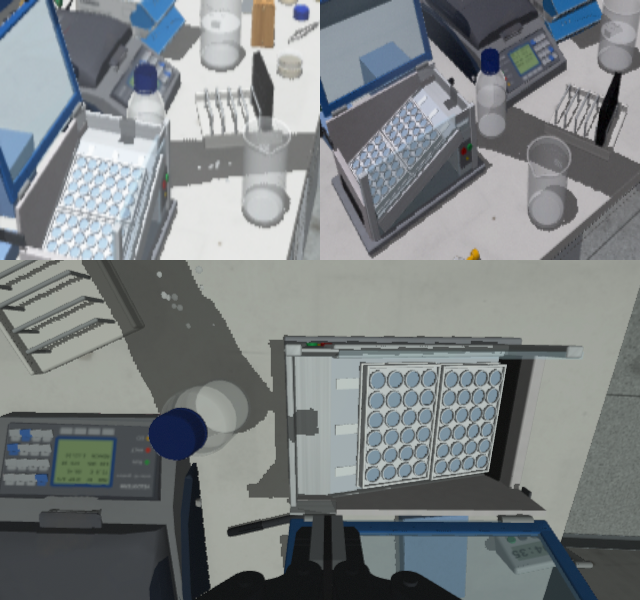

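Both plates lie flat on the bed with wells up, one behind the other. The hood is open, the black plate is still in the rack, and the bottle and beaker are in place. The robot is clear of everything.

```bash
python3 -c "
from station import order
print(order.close_job())"
```

```text
the job is handed in; nothing more can be done
None
```

The job is handed in at about 24 s: the hood stays open, both white plates lie flat on the bed with wells up, the black plate is still in the rack, and the bottle and beaker look undisturbed in the last pictures.

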